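# Carry a chilled sample jar to the cold plate with self-closing tongs

### The arm

A 7-joint arm with a two-finger parallel gripper is mounted at the origin on a cart in front of the work surface, level with it; the furniture and walls round the work are solid. World frame = base frame: x ahead of the robot, y to its left, z up, the work surface at z = 0. Lengths are in m, angles in rad, forces in N, time in s.
With the tool pointing down it reaches from about 0.4 to 0.85 m from the base axis. Payload 10.4 kg.
Tool frame: the origin (TCP) lies between the finger pads; the fingertips stand 11 mm ahead of it and the grasp point (between the pads) lies 8 mm behind it (r.tcp_to_tips is the distance from the TCP to the fingertips, in m); z points along the fingers, y is the line along which they close (so a half turn about z gives the same grasp; the last joint's range is limited). The gripper opens to 87 mm and grips with 3 to 60 N. Pads are 19 mm wide; open, the fingers measure 117 mm over their backs; the gripper's body (75 mm by 190 mm) begins 51 mm behind the grasp point.
Start: joints at [-1.134, 0.332, -0.065, 1.46, 0.022, 1.35, -0.088], TCP at [0.277, 0.56, 0.234] pointing down, gripper open.
Joint ranges: [-2.6, 2.6], [-0.5, 2.12], [-1.47, 1.34], [0.16, 2.42], [-1.27, 4.41], [0.06, 2.06], [-2.6, 2.6]. Speed limits (rad/s): [2.22, 2.22, 2.79, 2.79, 3.14, 3.14, 3.14].

### API

Orientations are given as a unit quaternion [x, y, z, w].
In Python, from bench import r gives the robot as it stands. The module is installed in compiled form; this text tells all that it offers.
- The arm moves only by the shell command python3 -m crank 'ROWS' [FORCE]. ROWS is JSON, a list of rows, each an object of numbers: "claw": the closure, from -1 (fully open) to 1 (shut); "dx", "dy", "dz": the shift along the tool's x, y, z each as a share of 3 cm, from -1 to 1; "ax", "ay", "az": the turn, a rotation vector about the tool's x, y, z each as a share of 6 degrees, from -1 to 1. A call has 1 to 8 rows; each row shifts and turns the commanded pose from where the row before left it, along the tool's axes as they then stand; what a row does not reach is not made up. A row lasts 1/12 s, in which the tool goes at most 41.7 mm and 7.16 degrees, less where a joint would pass 70% of its speed; a pose out of reach is approached as far as the arm can. A call with a number of a shift or a turn outside -1 to 1 is refused whole. A call with a gripper value outside its range is refused whole. The fingers move at their own pace and stop on an object; FORCE is the grip in N (left out, the last holds). Time passes only in rows, so rows that do not move let the fingers close. It gives the time, the measured TCP pose, the force, the opening and the grip force at its end, in the units of the state.
- r.read_state(): the state, without advancing time (a new reading comes with each control period).
- r.camera(name): name is "scene" or "top" or "wrist"; returns a dict with "color" (400x640x3 uint8, red, green, blue), "mtx" (3x3 intrinsics, pixels), "k1" (the pictures are not rectified: a ray, as slopes to the right and down, at radius r is drawn at 1 + k1 r^2 times it, then the intrinsics apply), "R" (3x3) and "t" (3): a world point X has camera coordinates R X + t; the wrist camera has in their place "hand_eye" (4x4, takes a point from camera to tool coordinates, whose origin is the TCP and whose axes are the flange's). Camera axes: x right, y down, z forward; pixel columns grow to the right and rows downward; lengths in m; the calibration is good to about 2 mm. A picture is of the moment at which its call begins: read the wrist's pose just before it. There is no depth.
- r.close_job(): hands the job in; it is judged then, once.
The state is a dict: "time": time; "joint_positions": joint angles; "joint_vel": joint speeds; "joint_torque": joint torques, N m; "ee_pos": TCP position; "eef_rot": TCP orientation; "ft_force": force on the tool from outside, world axes, zero at the start; "torque": the same for the moment, N m; "width": finger opening in m; "grip_force": force on a finger pad.
Only numpy, scipy, OpenCV 4.12 (cv2) and the standard library are available. Lean on these libraries where they do the work, as an engineer would, in place of code of your own. Each camera call takes 0.05 s, during which the arm holds its last target. There are 200 camera calls.

### The job

Squeeze the blue self-closing tongs off their parking post, lower them open around the small sample jar where it stands, and let go so that they grip the jar by themselves. Then take the tongs by their middle stem, lift the jar and set it down gently, upright and wholly on the round aluminium plate of the cold plate, and leave the tongs clipped on it. Never touch the jar with the gripper, and leave the other things where they are.

Things in the scene. Friction and masses are not known exactly. Their poses are not given: they have to be found in the camera images.
- tongs_grip (a point): Self-closing tongs, upright, 120 mm tall, 0.13 kg, at first clipped round the post. Point midway between two blue handles, 98 mm above the jaws' underside. z up, y = squeezing direction. Handles on the +y and -y side: 16 mm wide along x, 74 to 118 mm above the jaws' underside, 53 mm over their outer faces here, leaning outwards; squeezed along y (about 10 N) to a hard stop they are upright, 30 mm over the outside.
- tongs_stem (a point): Same point and axes as tongs_grip, on the fixed blue stem that stands midway between the handles: 24 mm along x, 12 mm along y, reaching from 66 to 120 mm above the jaws' underside. Pinched along x it carries the tongs without opening them. Below it the steel hub (24 mm along x, 36 mm along y) spans 51 to 69 mm above the jaws' underside.
- tongs_jaws (a point): Centre between the two V-shaped rubber jaws (24 mm tall), 12 mm above their underside, 86 mm straight below tongs_grip; same axes. On a 40 mm jar the jaws measure 66 mm over the outside along y, 44 mm along x. Squeezed open: about 98 mm along y, 10 mm free all round a 40 mm jar, jaws 2 to 9 mm higher.
- tongs_left (a joint): Angle of the +y arm of the tongs (rad): about 0 when gripping the jar or the post, 0.30 at the open stop, slightly negative with nothing between the jaws. The other arm moves with it, mirrored. A spring always closes the jaws (about 5 N on the jar).
- post: Parking post of the tongs, fixed: round dark steel foot 100 mm across and 10 mm thick, with a black upright post 40 mm in diameter, whose top is 55 mm above the table. Origin at the underside. The jaws rest on the foot at the start.
- sample_mid (a point): The sample: the smallest jar, with a white screw cap, 40 mm in diameter, 52 mm tall, about 0.08 kg, loose on the table. This point is its centre, 26 mm above its underside; z is up. Grip it with the underside of the jaws 6 to 14 mm above the jar's underside.
- plate_top (a point): Centre of the raised round aluminium plate, 80 mm in diameter, on top of the cold plate (white housing 130 x 120 mm, fixed). The point lies on the plate's upper face, 34 mm above the table.
- tall_jar: Bystander: taller white-capped sample jar, 46 mm in diameter, 77 mm tall, loose; origin at its underside. Leave alone.
- dish: Bystander: petri dish, 58 mm across, 15 mm tall, loose; origin at its underside. Leave alone.
- meter: Bystander: multimeter 140 x 70 x 43 mm lying flat, loose; origin at its underside. Leave alone.
Not all that is in view belongs to the job. Leave any brown look-alike of the part that bears sample_mid alone.

How it is judged:
By the outcome, as a careful person would: the job done as asked, in the order asked, and still so for the second after the job is handed in, with the robot touching nothing.
It also fails if it takes over 61 s, if anything falls off the work surface, if the arm or the gripper's body presses on something with over 40 N, if the wrist force passes 120 N, or if a joint passes its speed limit or range.

## Working session

There is one attempt and no reset: what is moved stays moved. The work goes in short steps, Python scripts to look and compute and a shell command to move; the robot and the scene stay as the last step left them, time stands still between calls to the robot, and variables do not carry over. Pictures are saved under pics/ and viewed, at most 10 in all, crops included, and the job is handed in when it is done.

```bash
mkdir -p pics
cat > h.py <<'E'
import numpy as np, cv2
from bench import r
from scipy.spatial.transform import Rotation as Ro
def cam(n):
    s=r.read_state(); c=r.camera(n); 
    if n=='wrist':
        T=np.eye(4);T[:3,:3]=Ro.from_quat(s['eef_rot']).as_matrix();T[:3,3]=s['ee_pos']
        H=T@np.array(c['hand_eye']); c['R']=H[:3,:3].T; c['t']=-H[:3,:3].T@H[:3,3]
    for k in('R','t','mtx'): c[k]=np.array(c[k])
    return c
def save(c,f,box=None,z=1):
    im=c['color'][:,:,::-1]
    if box: im=im[box[1]:box[3],box[0]:box[2]]
    cv2.imwrite('pics/'+f,cv2.resize(im,None,fx=z,fy=z,interpolation=cv2.INTER_CUBIC))
def ray(c,u,v):
    d=np.array([c['k1'],0,0,0,0],float)
    p=cv2.undistortPoints(np.array([[[u,v]]],float),c['mtx'],d)[0,0]
    return -c['R'].T@c['t'], c['R'].T@np.array([p[0],p[1],1])
def at(c,u,v,z):
    o,d=ray(c,u,v); return o+d*(z-o[2])/d[2]
def proj(c,X):
    return cv2.projectPoints(np.array([X],float),cv2.Rodrigues(c['R'])[0],c['t'],c['mtx'],np.array([c['k1'],0,0,0,0],float))[0][0,0]
def two(c1,p1,c2,p2):
    (a,d),(b,e)=ray(c1,*p1),ray(c2,*p2); s=np.linalg.lstsq(np.c_[d,-e],b-a,rcond=None)[0]
    P,Q=a+d*s[0],b+e*s[1]; return (P+Q)/2,np.linalg.norm(P-Q)
E
python3 - <<'E'
from h import *
for n in('scene','top'):
    c=cam(n); save(c,n+'0.png'); print(n,c['k1'],-c['R'].T@c['t'],c['R'][2])
    hsv=cv2.cvtColor(c['color'],cv2.COLOR_RGB2HSV)
    m=cv2.inRange(hsv,(100,120,50),(125,255,255))
    k,l,st,ce=cv2.connectedComponentsWithStats(m)
    for i in range(1,k):
        if st[i,4]>25: print(st[i],ce[i])
print(r.read_state())
E
```

```text
scene -0.06152103147850857 [ 0.11767541 -0.8496358   0.65870922] [ 0.39538284  0.75840909 -0.51815834]
[249 158   9  17 105] [253.44761905 166.22857143]
[ 396  327  226   73 8253] [517.67720829 375.21010542]
top -0.08195519255204449 [ 0.38449639 -0.04940637  1.05401182] [ 0.17145668  0.00133288 -0.98519076]
[  472    76   109   162 14990] [526.12555037 155.66591061]
[163 231  23  12 183] [175.29508197 236.14754098]
{'time': 0.1, 'joint_positions': array([-1.13360443,  0.33279797, -0.06472759,  1.46085736,  0.02160215,
        1.34990255, -0.08850413]), 'joint_vel': array([-1.19954998e-04, -2.05419150e-04, -6.47321625e-04, -2.15327863e-03,
       -6.57257736e-05, -1.18954411e-03,  1.00713841e-03]), 'joint_torque': array([ 9.46139517e-04, -6.24547148e+01,  2.42370134e-02, -3.90718138e+01,
       -6.13460178e-02,  3.64597770e-02,  8.96815141e-05]), 'ee_pos': array([0.2771911 , 0.55979626, 0.23284023]), 'eef_rot': array([ 2.27855889e-01,  9.73694660e-01, -6.23375846e-04, -1.19739212e-04]), 'ft_force': array([ 0.18924903,  0.67102362, -0.64039266]), 'torque': array([ 0.03939934,  0.03431478, -0.0417649 ]), 'grip_force': 0.0, 'width': 0.087025273674133}
```

View pics/scene0.png

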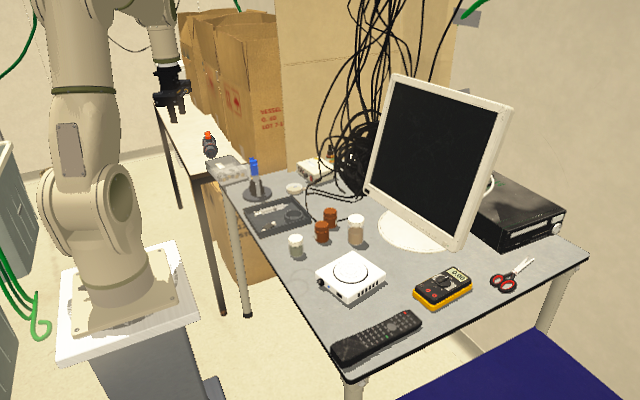

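View pics/top0.png

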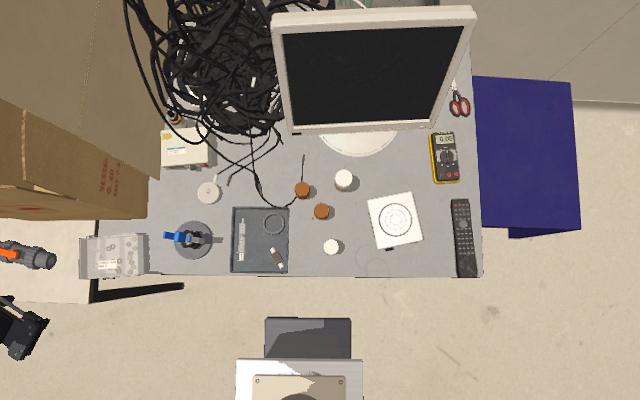

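Scene: tongs at (253,166), small white-capped jar at (295,246), taller white-capped jar at (356,230), brown jars at (330,218) and (322,233), cold plate at (350,277). Top: tongs at (175,236), post foot at (193,240), small jar at (332,247), tall jar at (344,181), cold plate at (396,219). The sample candidates are the white-capped jars at top (332,247) and (344,181). The first is smaller, so it fits; I'll check it in an enlarged crop.

Run:
```python
from h import *
s=cam('scene');t=cam('top')
g=lambda c,b,z:cv2.resize(c['color'][b[1]:b[3],b[0]:b[2],::-1],None,fx=z,fy=z,interpolation=cv2.INTER_CUBIC)
a=g(t,(155,205,225,265),5); b=g(t,(310,225,360,265),5)[:200]; d=g(s,(230,145,290,205),5); e=g(s,(280,210,350,260),5)
W=np.zeros((600,750,3),np.uint8)
for im,x,y in((a,0,0),(b,360,0),(d,0,300),(e,360,300)): W[y:y+im.shape[0],x:x+im.shape[1]]=im
cv2.imwrite('pics/m1.png',W)
def white(c,box,th):
    x0,y0,x1,y1=box; h=cv2.cvtColor(c['color'][y0:y1,x0:x1],cv2.COLOR_RGB2HSV)
    m=cv2.inRange(h,(0,0,th),(179,60,255)); k,l,st,ce=cv2.connectedComponentsWithStats(m)
    i=1+np.argmax(st[1:,4]); return st[i]+[x0,y0,0,0,0],ce[i]+[x0,y0]
for n,b,z in(('small',(318,233,348,262),.052),('tall',(328,165,362,198),.077)):
    st,ce=white(t,b,215); p=at(t,*ce,z); q=at(t,st[0],ce[1],z);w=at(t,st[0]+st[2],ce[1],z)
    print(n,st,ce,p,'dia',np.linalg.norm(q-w)); print(' in scene',proj(s,p))
x0,y0,x1,y1=360,185,432,255
gr=cv2.cvtColor(t['color'][y0:y1,x0:x1],cv2.COLOR_RGB2GRAY)
gr=cv2.resize(gr,None,fx=4,fy=4,interpolation=cv2.INTER_CUBIC)
ci=cv2.HoughCircles(gr,cv2.HOUGH_GRADIENT,1.5,40,param1=100,param2=40,minRadius=40,maxRadius=100)
for c in ci[0][:4]:
    u,v=c[0]/4+x0-.4,c[1]/4+y0-.4; p=at(t,u,v,.034); print('plate',u,v,c[2]/4,p,np.linalg.norm(at(t,u+c[2]/4,v,.034)-p),proj(s,p))
# blue parts
for c,b in((t,(155,220,225,260)),(s,(240,150,270,190))):
    h=cv2.cvtColor(c['color'],cv2.COLOR_RGB2HSV); m=cv2.inRange(h,(95,110,40),(125,255,255))
    ys,xs=np.nonzero(m[b[1]:b[3],b[0]:b[2]]); print(xs.min()+b[0],xs.max()+b[0],ys.min()+b[1],ys.max()+b[1],cv2.minAreaRect(np.c_[xs+b[0],ys+b[1]].astype(np.float32)))
```

```text
small [323 239  15  16 176] [330.47727273 246.38068182] [ 0.4332715  -0.07411743  0.052     ] dia 0.036887903539544485
 in scene [295.5711814  237.50269548]
tall [335 169  17  18 236] [343.26271186 177.54661017] [ 0.60118765 -0.1039856   0.077     ] dia 0.04196142695827587
 in scene [355.9703252  217.84896932]
plate 394.6625 219.6625 16.975 [ 0.50293637 -0.23696248  0.034     ] 0.04338033901245781 [350.10487547 269.91786512]
163 190 231 242 ((176.58824157714844, 236.14707946777344), (27.406526565551758, 10.186494827270508), 14.03624439239502)
249 257 158 174 ((253.489990234375, 165.92999267578125), (16.970563888549805, 6.646804332733154), 81.8698959350586)
```

View pics/m1.png

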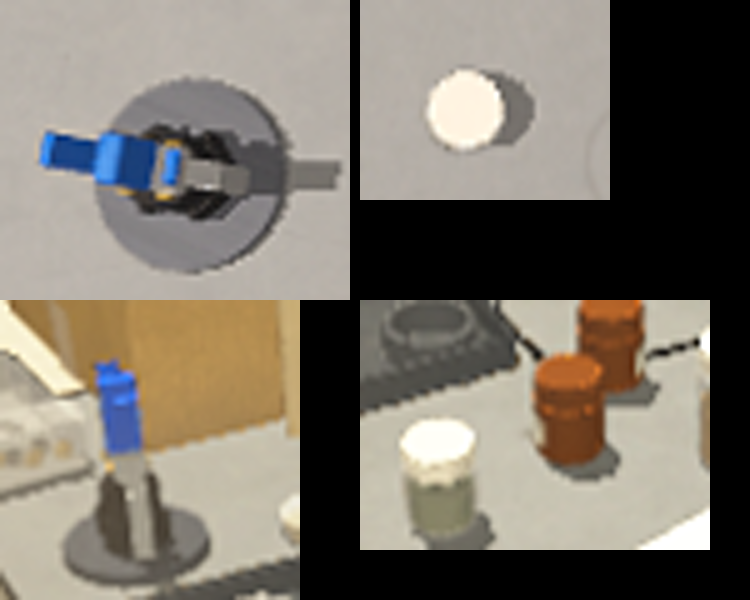

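The crops show the small jar at top (330,246), with a white cap and a clear greenish body; the brown ones are look-alikes. Handle tops are at top (164.6,235) and (189.4,238.2), stem top at (177.2,236.8), foot centre near (193,240).

Run:
```python
from h import *
t=cam('top');s=cam('scene')
a,b=at(t,164.6,235,.127),at(t,189.4,238.2,.127); d=a-b
print(a,b,(a+b)/2,np.linalg.norm(d),np.degrees(np.arctan2(d[1],d[0])))
p=at(t,177.2,236.8,.13);print('stem',p,proj(s,p),'foot',at(t,193,240,.01))
for u,v,z in((322,211,.05),(302,190,.05),(395,220,.034)):print(at(t,u,v,z))
c=r.read_state()['eef_rot'];m=Ro.from_quat(c).as_matrix();print(m,np.degrees(np.arctan2(m[1,1],m[0,1])))
print(m.T@(p-r.read_state()['ee_pos']))
```

```text
[0.45040194 0.31116469 0.127     ] [0.44399052 0.25226827 0.127     ] [0.44719623 0.28171648 0.127     ] 0.059244372119691587 83.78728353257013
stem [0.44654273 0.28004469 0.13      ] [252.93150249 160.41317521] foot [0.44700054 0.28058389 0.01      ]
[ 0.52110351 -0.05242403  0.05      ]
[ 0.57395689 -0.00149583  0.05      ]
[ 0.50208321 -0.23780641  0.034     ]
[[-8.96170608e-01  4.43709602e-01 -1.72374597e-04]
 [ 4.43709636e-01  8.96170538e-01 -3.54472922e-04]
 [-2.80600360e-06 -3.94152483e-04 -9.99999922e-01]] 63.65918879072112
[-0.27590238 -0.17576711  0.10336947]
```

```bash
python3 -m crank '[{"dx":-1,"dy":-0.64},{"dx":-1,"dy":-0.64},{"dx":-1,"dy":-0.64},{"dx":-1,"dy":-0.64},{"dx":-1,"dy":-0.64},{"dx":-1,"dy":-0.64},{"dx":-0.8,"dy":-0.5},{"dx":-0.4,"dy":-0.25}]'
python3 -m crank '[{"az":-1},{"az":-1},{"az":-1},{"az":-0.35},{},{}]'
cat > go.py <<'E'
import sys
from h import *
# go.py x y z yaw(of tool y axis, deg): remaining delta
x,y,z,w=map(float,sys.argv[1:]); s=r.read_state(); m=Ro.from_quat(s['eef_rot']).as_matrix()
c=np.degrees(np.arctan2(m[1,1],m[0,1])); d=m.T@(np.array([x,y,z])-s['ee_pos'])
print('t',s['time'],'pos',s['ee_pos'].round(4),'yaw',round(c,2),'tilt',m[:,2].round(4),'w',s['width'],'f',s['ft_force'].round(1),'j',s['joint_positions'].round(2))
print('tool shares',(d/.03).round(2),'az total',round(-((w-c+180)%360-180)/6,2))
E
python3 go.py .447 .2805 .2 83.8
python3 - <<'E'
from h import *
c=cam('wrist'); save(c,'w1.png'); print(proj(c,[.447,.2805,.13]))
for X in ([.4497,.307,.125],[.4443,.254,.125]): print(proj(c,X))
E
```

```text
t 0.3 pos [0.2773 0.56   0.2333] yaw 63.66 tilt [-2.e-04 -4.e-04 -1.e+00] w 0.08693385775310866 f [-0.2  1.1  0.5] j [-1.13  0.33 -0.06  1.46  0.02  1.35 -0.09]
tool shares [-9.2  -5.84  1.11] az total -3.36
[160.93059203 439.90461022]
[184.37575282 428.92915904]
[142.17874331 441.57898748]invalid input at $[0]: expected keys claw, dx, dy, dz, ax, ay, az
invalid input at $[0]: expected keys claw, dx, dy, dz, ax, ay, az
```

View pics/w1.png

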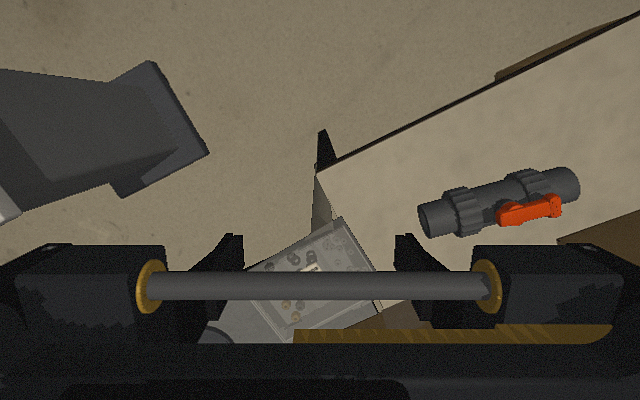

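The rows need every key, so the arm hasn't moved. The wrist view shows the fingers at (220,270) and (410,270), with the tongs out of view. I'll retry with full rows.

```bash
python3 -m crank '[{"claw":-1,"dx":-1,"dy":-0.64,"dz":0,"ax":0,"ay":0,"az":0},{"claw":-1,"dx":-1,"dy":-0.64,"dz":0,"ax":0,"ay":0,"az":0},{"claw":-1,"dx":-1,"dy":-0.64,"dz":0,"ax":0,"ay":0,"az":0},{"claw":-1,"dx":-1,"dy":-0.64,"dz":0,"ax":0,"ay":0,"az":0},{"claw":-1,"dx":-1,"dy":-0.64,"dz":0,"ax":0,"ay":0,"az":0},{"claw":-1,"dx":-1,"dy":-0.64,"dz":0,"ax":0,"ay":0,"az":0},{"claw":-1,"dx":-1,"dy":-0.64,"dz":0,"ax":0,"ay":0,"az":0},{"claw":-1,"dx":-0.5,"dy":-0.32,"dz":0,"ax":0,"ay":0,"az":0}]'
python3 -m crank '[{"claw":-1,"dx":0,"dy":0,"dz":0,"ax":0,"ay":0,"az":-1},{"claw":-1,"dx":0,"dy":0,"dz":0,"ax":0,"ay":0,"az":-1},{"claw":-1,"dx":0,"dy":0,"dz":0,"ax":0,"ay":0,"az":-1},{"claw":-1,"dx":0,"dy":0,"dz":0,"ax":0,"ay":0,"az":-0.35},{"claw":-1,"dx":0,"dy":0,"dz":0,"ax":0,"ay":0,"az":0},{"claw":-1,"dx":0,"dy":0,"dz":0,"ax":0,"ay":0,"az":0}]'
python3 go.py .447 .2805 .2 83.8
```

```text
time: 1.02
ee_pos: [0.4176, 0.3269, 0.2339]
eef_rot: [0.23, 0.973, -0.0, 0.001]
ft_force: [0.9, -0.1, 0.6]
width: 0.0871
grip_force: 0.0
time: 1.52
ee_pos: [0.4151, 0.3312, 0.2336]
eef_rot: [0.055, 0.998, 0.0, 0.0]
ft_force: [0.0, 0.8, 0.2]
width: 0.0874
grip_force: 0.0
t 1.5167 pos [0.4151 0.3312 0.2336] yaw 83.66 tilt [ 0.e+00  1.e-04 -1.e+00] w 0.08736210475714376 f [0.  0.8 0.2] j [-0.82  0.12  0.06  1.71 -0.01  1.3   0.71]
tool shares [-1.24 -1.56  1.12] az total -0.02
```

```bash
python3 -m crank '[{"claw":-1,"dx":-0.62,"dy":-0.78,"dz":0.3,"ax":0,"ay":0,"az":0},{"claw":-1,"dx":-0.62,"dy":-0.78,"dz":0.3,"ax":0,"ay":0,"az":-0.02},{"claw":-1,"dx":0,"dy":0,"dz":0.3,"ax":0,"ay":0,"az":0},{"claw":-1,"dx":0,"dy":0,"dz":0,"ax":0,"ay":0,"az":0},{"claw":-1,"dx":0,"dy":0,"dz":0,"ax":0,"ay":0,"az":0}]'
python3 go.py .447 .2805 .1 83.8
python3 - <<'E'
from h import *
c=cam('wrist'); save(c,'w2.png'); print(proj(c,[.447,.2805,.13]))
for X in ([.4497,.311,.127],[.4440,.252,.127]): print(proj(c,X))
h=cv2.cvtColor(c['color'],cv2.COLOR_RGB2HSV); m=cv2.inRange(h,(95,110,40),(125,255,255))
k,l,st,ce=cv2.connectedComponentsWithStats(m)
for i in range(1,k):
    if st[i,4]>60:
        print(st[i],ce[i],at(c,*ce[i],.128),cv2.minAreaRect(np.argwhere(l==i)[:,::-1].astype(np.float32)))
E
```

```text
time: 1.93
ee_pos: [0.4465, 0.2809, 0.2064]
eef_rot: [0.054, 0.999, -0.0, -0.0]
ft_force: [-0.2, -0.1, 0.5]
width: 0.0868
grip_force: 0.0
t 1.9333 pos [0.4465 0.2809 0.2064] yaw 83.81 tilt [-8.e-04 -1.e-04 -1.e+00] w 0.08676616511030871 f [-0.2 -0.1  0.5] j [-0.75  0.13  0.11  1.76 -0.02  1.25  0.83]
tool shares [-0.02 -0.01  3.55] az total 0.0
[319.12899267 212.82167512]
[358.02559565 210.89387118]
[282.75058417 211.67622722]
[313 185  16  43 509] [320.01964637 209.13359528] [0.44472368 0.28144714 0.128     ] ((320.5, 206.0), (15.0, 42.0), 0.0)
[280 191  25  32 509] [291.71119843 206.45383104] [0.4401704  0.25971427 0.128     ] ((291.63116455078125, 205.9381103515625), (17.730655670166016, 36.79814910888672), 50.710594177246094)
[336 191  26  32 516] [348.60852713 206.67248062] [0.44510326 0.30384515 0.128     ] ((348.3076477050781, 207.03842163085938), (36.055511474609375, 18.027755737304688), 33.690067291259766)
```

View pics/w2.png

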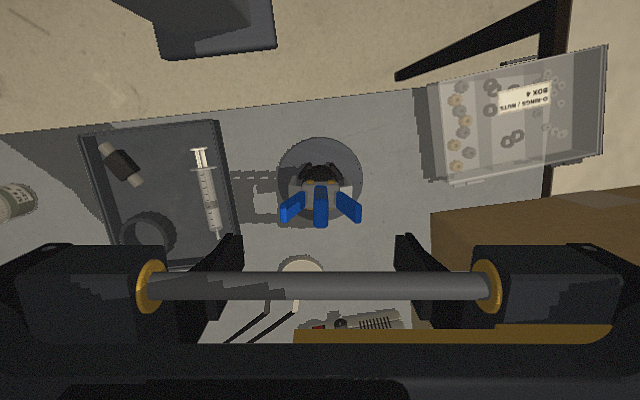

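The wrist view shows three blue bars at (292,206), (320,206) and (348,206) on the post foot, centred and square to the fingers. I'll descend and squeeze.

```bash
python3 -m crank '[{"claw":-1,"dx":0,"dy":0,"dz":0.8,"ax":0,"ay":0,"az":0},{"claw":-1,"dx":0,"dy":0,"dz":0.8,"ax":0,"ay":0,"az":0},{"claw":-1,"dx":0,"dy":0,"dz":0.8,"ax":0,"ay":0,"az":0},{"claw":-1,"dx":0,"dy":0,"dz":0.7,"ax":0,"ay":0,"az":0},{"claw":-1,"dx":0,"dy":0,"dz":0.4,"ax":0,"ay":0,"az":0},{"claw":-1,"dx":0,"dy":0,"dz":0,"ax":0,"ay":0,"az":0}]'
python3 -m crank '[{"claw":0.5,"dx":0,"dy":0,"dz":0,"ax":0,"ay":0,"az":0},{"claw":1,"dx":0,"dy":0,"dz":0,"ax":0,"ay":0,"az":0},{"claw":1,"dx":0,"dy":0,"dz":0,"ax":0,"ay":0,"az":0},{"claw":1,"dx":0,"dy":0,"dz":0,"ax":0,"ay":0,"az":0},{"claw":1,"dx":0,"dy":0,"dz":0,"ax":0,"ay":0,"az":0},{"claw":1,"dx":0,"dy":0,"dz":0,"ax":0,"ay":0,"az":0},{"claw":1,"dx":0,"dy":0,"dz":0,"ax":0,"ay":0,"az":0},{"claw":1,"dx":0,"dy":0,"dz":0,"ax":0,"ay":0,"az":0}]' 30
python3 go.py .447 .2805 .22 83.8
```

```text
time: 2.48
ee_pos: [0.4452, 0.281, 0.0995]
eef_rot: [0.053, 0.999, -0.001, -0.001]
ft_force: [-0.8, -0.0, -0.7]
width: 0.0871
grip_force: 0.0
time: 3.15
ee_pos: [0.4481, 0.2819, 0.1037]
eef_rot: [0.053, 0.999, 0.001, 0.001]
ft_force: [-0.6, -0.5, 13.7]
width: 0.0417
grip_force: 7.9
t 3.15 pos [0.4481 0.2819 0.1037] yaw 83.89 tilt [ 0.003   0.0028 -1.    ] w 0.04172189409593602 f [-0.6 -0.5 13.7] j [-0.74  0.23  0.11  1.88 -0.03  1.03  0.84]
tool shares [ 0.02 -0.04 -3.88] az total 0.01
```

```bash
python3 -m crank '[{"claw":1,"dx":0,"dy":0,"dz":0,"ax":0,"ay":0,"az":0},{"claw":1,"dx":0,"dy":0,"dz":0,"ax":0,"ay":0,"az":0},{"claw":1,"dx":0,"dy":0,"dz":0,"ax":0,"ay":0,"az":0},{"claw":1,"dx":0,"dy":0,"dz":0,"ax":0,"ay":0,"az":0},{"claw":1,"dx":0,"dy":0,"dz":0,"ax":0,"ay":0,"az":0},{"claw":1,"dx":0,"dy":0,"dz":0,"ax":0,"ay":0,"az":0}]' 30
python3 go.py .447 .2805 .22 83.8
```

```text
time: 3.65
ee_pos: [0.4479, 0.2817, 0.1031]
eef_rot: [0.053, 0.999, 0.001, 0.001]
ft_force: [0.3, 1.8, 8.7]
width: 0.0296
grip_force: 30.1
t 3.65 pos [0.4479 0.2817 0.1031] yaw 83.89 tilt [ 0.0025  0.0024 -1.    ] w 0.029617421770945646 f [0.3 1.8 8.7] j [-0.74  0.23  0.11  1.88 -0.03  1.03  0.84]
tool shares [ 0.02 -0.03 -3.9 ] az total 0.01
```

```bash
python3 -m crank '[{"claw":1,"dx":0,"dy":0,"dz":-0.3,"ax":0,"ay":0,"az":0},{"claw":1,"dx":0,"dy":0,"dz":-0.5,"ax":0,"ay":0,"az":0},{"claw":1,"dx":0,"dy":0,"dz":-0.6,"ax":0,"ay":0,"az":0},{"claw":1,"dx":0,"dy":0,"dz":-0.7,"ax":0,"ay":0,"az":0},{"claw":1,"dx":0,"dy":0,"dz":-0.8,"ax":0,"ay":0,"az":0},{"claw":1,"dx":0,"dy":0,"dz":-0.8,"ax":0,"ay":0,"az":0},{"claw":1,"dx":0,"dy":0,"dz":-0.4,"ax":0,"ay":0,"az":0},{"claw":1,"dx":0,"dy":0,"dz":0,"ax":0,"ay":0,"az":0}]'
python3 go.py .4333 -.0741 .22 83.8
python3 - <<'E'
from h import *
c=cam('scene'); save(c,'s2.png',(200,60,360,180),4)
E
```

```text
time: 4.32
ee_pos: [0.4479, 0.2811, 0.2273]
eef_rot: [0.054, 0.999, 0.001, 0.002]
ft_force: [0.6, 0.2, -1.3]
width: 0.0292
grip_force: 30.1
t 4.3167 pos [0.4479 0.2811 0.2273] yaw 83.86 tilt [ 0.0033  0.0025 -1.    ] w 0.02917602444276372 f [ 0.6  0.2 -1.3] j [-0.75  0.12  0.11  1.73 -0.01  1.29  0.83]
tool shares [ -0.78 -11.83   0.21] az total 0.01
```

View pics/s2.png

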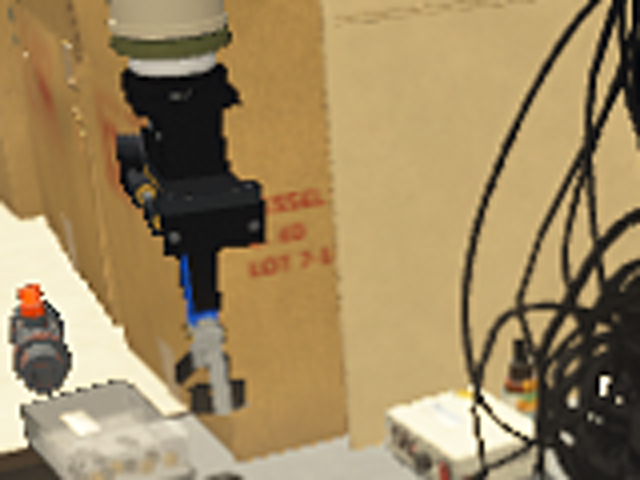

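The tongs are off the post and held upright between the fingers at (205,330) in the crop. Next I'll travel to above the jar.

```bash
python3 -m crank '[{"claw":1,"dx":-0.06,"dy":-0.4,"dz":0,"ax":0,"ay":0,"az":0},{"claw":1,"dx":-0.06,"dy":-0.7,"dz":0,"ax":0,"ay":0,"az":0},{"claw":1,"dx":-0.06,"dy":-0.9,"dz":0,"ax":0,"ay":0,"az":0},{"claw":1,"dx":-0.06,"dy":-1,"dz":0,"ax":0,"ay":0,"az":0},{"claw":1,"dx":-0.06,"dy":-1,"dz":0,"ax":0,"ay":0,"az":0},{"claw":1,"dx":-0.06,"dy":-1,"dz":0,"ax":0,"ay":0,"az":0},{"claw":1,"dx":-0.06,"dy":-1,"dz":0,"ax":0,"ay":0,"az":0},{"claw":1,"dx":-0.06,"dy":-1,"dz":0,"ax":0,"ay":0,"az":0}]'
python3 -m crank '[{"claw":1,"dx":-0.06,"dy":-1,"dz":0,"ax":0,"ay":0,"az":0},{"claw":1,"dx":-0.06,"dy":-1,"dz":0,"ax":0,"ay":0,"az":0},{"claw":1,"dx":-0.06,"dy":-0.9,"dz":0,"ax":0,"ay":0,"az":0},{"claw":1,"dx":-0.06,"dy":-0.7,"dz":0,"ax":0,"ay":0,"az":0},{"claw":1,"dx":-0.06,"dy":-0.5,"dz":0,"ax":0,"ay":0,"az":0},{"claw":1,"dx":0,"dy":-0.3,"dz":0,"ax":0,"ay":0,"az":0},{"claw":1,"dx":0,"dy":0,"dz":0,"ax":0,"ay":0,"az":0},{"claw":1,"dx":0,"dy":0,"dz":0,"ax":0,"ay":0,"az":0}]'
python3 go.py .4333 -.0741 .22 83.8
```

```text
time: 5.03
ee_pos: [0.4374, 0.0677, 0.2227]
eef_rot: [0.054, 0.999, -0.001, -0.001]
ft_force: [1.4, -0.0, -0.9]
width: 0.0293
grip_force: 30.1
time: 5.7
ee_pos: [0.4331, -0.0617, 0.2237]
eef_rot: [0.054, 0.999, 0.0, -0.001]
ft_force: [-0.2, 1.1, -1.6]
width: 0.0297
grip_force: 30.1
t 5.7 pos [ 0.4331 -0.0617  0.2237] yaw 83.85 tilt [-1.5e-03  2.0e-04 -1.0e+00] w 0.029672749955198356 f [-0.2  1.1 -1.6] j [-0.43 -0.11  0.44  1.96  0.05  1.29  1.46]
tool shares [-0.05 -0.41  0.12] az total 0.01
```

```bash
python3 -m crank '[{"claw":1,"dx":-0.06,"dy":-0.41,"dz":0.3,"ax":0,"ay":0,"az":0},{"claw":1,"dx":0,"dy":0,"dz":0.6,"ax":0,"ay":0,"az":0},{"claw":1,"dx":0,"dy":0,"dz":0.6,"ax":0,"ay":0,"az":0},{"claw":1,"dx":0,"dy":0,"dz":0.4,"ax":0,"ay":0,"az":0},{"claw":1,"dx":0,"dy":0,"dz":0,"ax":0,"ay":0,"az":0},{"claw":1,"dx":0,"dy":0,"dz":0,"ax":0,"ay":0,"az":0}]'
python3 go.py .4340 -.0741 .103 83.8
python3 - <<'E'
from h import *
g=lambda c,b,z:cv2.resize(c['color'][b[1]:b[3],b[0]:b[2],::-1],None,fx=z,fy=z,interpolation=cv2.INTER_CUBIC)
s=cam('scene');t=cam('top');w=cam('wrist')
W=np.zeros((600,800,3),np.uint8)
W[:480,:360]=g(s,(250,180,340,300),4); W[:300,400:800]=g(t,(280,200,380,275),4); W[320:570,400:800]=g(w,(200,0,600,250),1)
cv2.imwrite('pics/m2.png',W)
E
```

```text
time: 6.2
ee_pos: [0.4338, -0.0734, 0.1672]
eef_rot: [0.053, 0.999, -0.0, -0.001]
ft_force: [-0.4, -0.6, -1.2]
width: 0.0298
grip_force: 30.1
t 6.2 pos [ 0.4338 -0.0734  0.1672] yaw 83.96 tilt [-1.6e-03 -1.0e-04 -1.0e+00] w 0.02976767074807288 f [-0.4 -0.6 -1.2] j [-0.41 -0.05  0.47  2.03  0.03  1.16  1.51]
tool shares [-0.01 -0.02  2.14] az total 0.03
```

View pics/m2.png

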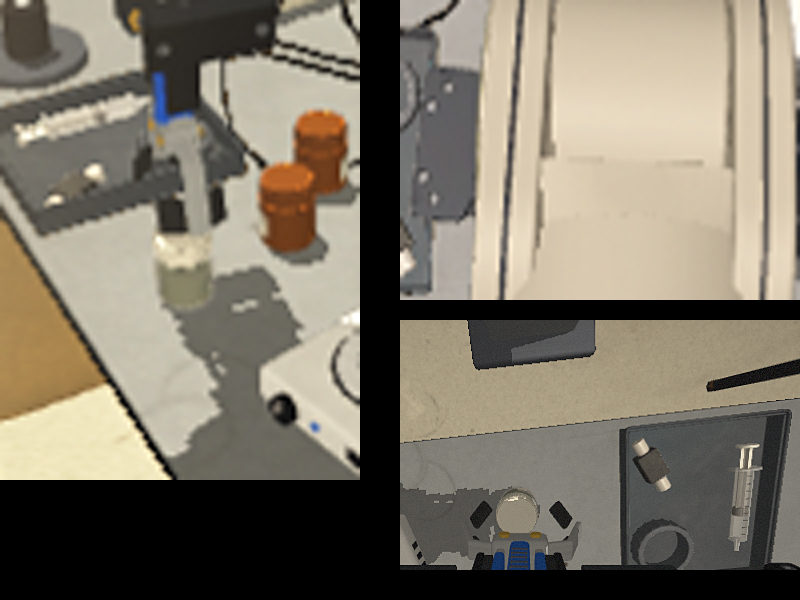

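In the wrist crop the jar cap is at about px (317,191), between the open jaws at (281,195) and (362,194), so it sits roughly 4 px off centre. In the scene crop the jaws hang just above the cap. I'll quantify both offsets.

Run:
```python
from h import *
w=cam('wrist'); s=cam('scene'); print(w['mtx'][0,2],w['mtx'][1,2])
g=cv2.cvtColor(w['color'],cv2.COLOR_RGB2GRAY)[165:218,285:350]
ci=cv2.HoughCircles(cv2.resize(g,None,fx=4,fy=4,interpolation=cv2.INTER_CUBIC),cv2.HOUGH_GRADIENT,1.5,200,param1=100,param2=25,minRadius=60,maxRadius=110)
for c in ci[0][:2]:
    u,v=c[0]/4+285-.4,c[1]/4+165-.4; print('cap',u,v,c[2]/4,at(w,u,v,.052), at(w,u+c[2]/4,v,.052)-at(w,u,v,.052))
print('jaws mid',[at(w,u,195,.09).round(4) for u in(281,362,321.5)])
st=r.read_state();m=Ro.from_quat(st['eef_rot']).as_matrix()
print('tongs axis projected at z.1,.06',[proj(w,st['ee_pos']+m@np.array([0,0,k])).round(1) for k in(.07,.115)])
y=np.array([np.cos(1.464),np.sin(1.464),0]);x=np.array([y[1],-y[0],0])
for (u,v),dx in(((250+172/4,180+231/4),-.018),((250+214/4,180+228/4),.018)):
    X=st['ee_pos']+x*dx-y*.042; o,d=ray(s,u,v); k=np.dot((X-o)[:2],d[:2])/np.dot(d[:2],d[:2]); P=o+k*d; print('jaw bottom',P,X)
```

```text
318.5589807033245 200.30562160481801
cap 316.6625 192.9125 21.3 [ 0.43002007 -0.07587756  0.052     ] [0.00201673 0.01902486 0.        ]
jaws mid [array([ 0.4185, -0.1021,  0.09  ]), array([ 0.4251, -0.0399,  0.09  ]), array([ 0.4218, -0.071 ,  0.09  ])]
tongs axis projected at z.1,.06 [array([319.3, 214.8]), array([319.3, 198.3])]
jaw bottom [ 0.41043603 -0.11316902  0.08426079] [ 0.41234749 -0.11392886  0.16827512]
jaw bottom [ 0.43883973 -0.11370648  0.07682244] [ 0.44814239 -0.11776622  0.16827512]
```

```bash
python3 -m crank '[{"claw":1,"dx":0.04,"dy":-0.07,"dz":0.1,"ax":0,"ay":0,"az":0.02},{"claw":1,"dx":0,"dy":0,"dz":0.4,"ax":0,"ay":0,"az":0},{"claw":1,"dx":0,"dy":0,"dz":0.4,"ax":0,"ay":0,"az":0},{"claw":1,"dx":0,"dy":0,"dz":0.4,"ax":0,"ay":0,"az":0},{"claw":1,"dx":0,"dy":0,"dz":0.4,"ax":0,"ay":0,"az":0},{"claw":1,"dx":0,"dy":0,"dz":0.3,"ax":0,"ay":0,"az":0},{"claw":1,"dx":0,"dy":0,"dz":0.1,"ax":0,"ay":0,"az":0},{"claw":1,"dx":0,"dy":0,"dz":0,"ax":0,"ay":0,"az":0}]'
python3 go.py .4325 -.0755 .103 83.8
python3 - <<'E'
from h import *
g=lambda c,b,z:cv2.resize(c['color'][b[1]:b[3],b[0]:b[2],::-1],None,fx=z,fy=z,interpolation=cv2.INTER_CUBIC)
s=cam('scene');w=cam('wrist')
W=np.zeros((600,800,3),np.uint8)
W[:,:400]=g(s,(260,190,340,310),5); W[:400,400:]=g(w,(260,150,380,250),4)[:,40:440]
cv2.imwrite('pics/m3.png',W)
E
```

```text
time: 7.12
ee_pos: [0.4324, -0.0763, 0.104]
eef_rot: [0.055, 0.999, -0.0, -0.001]
ft_force: [-0.7, -0.0, -1.1]
width: 0.0294
grip_force: 30.1
t 7.1167 pos [ 0.4324 -0.0763  0.104 ] yaw 83.75 tilt [-1.1e-03 -1.0e-04 -1.0e+00] w 0.029358107536615444 f [-0.7 -0.  -1.1] j [-0.4   0.03  0.49  2.11 -0.02  1.01  1.55]
tool shares [-0.    0.03  0.03] az total -0.01
```

View pics/m3.png

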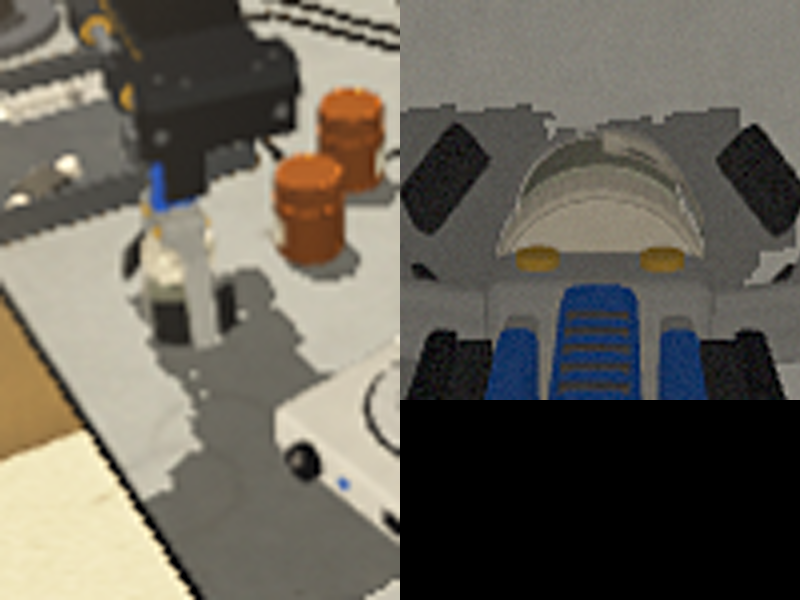

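The jar is centred on the stem at (600,200) in the wrist crop, with the jaws clear on both sides and no contact force. I'll let go slowly.

```bash
python3 -m crank '[{"claw":0.2,"dx":0,"dy":0,"dz":0,"ax":0,"ay":0,"az":0},{"claw":0.1,"dx":0,"dy":0,"dz":0,"ax":0,"ay":0,"az":0},{"claw":0,"dx":0,"dy":0,"dz":0,"ax":0,"ay":0,"az":0},{"claw":-0.1,"dx":0,"dy":0,"dz":0,"ax":0,"ay":0,"az":0},{"claw":-0.2,"dx":0,"dy":0,"dz":0,"ax":0,"ay":0,"az":0},{"claw":-0.4,"dx":0,"dy":0,"dz":0,"ax":0,"ay":0,"az":0},{"claw":-0.7,"dx":0,"dy":0,"dz":0,"ax":0,"ay":0,"az":0},{"claw":-1,"dx":0,"dy":0,"dz":0,"ax":0,"ay":0,"az":0}]'
python3 -m crank '[{"claw":-1,"dx":0,"dy":0,"dz":0,"ax":0,"ay":0,"az":0},{"claw":-1,"dx":0,"dy":0,"dz":0,"ax":0,"ay":0,"az":0},{"claw":-1,"dx":0,"dy":0,"dz":0,"ax":0,"ay":0,"az":0},{"claw":-1,"dx":0,"dy":0,"dz":-0.4,"ax":0,"ay":0,"az":0},{"claw":-1,"dx":0,"dy":0,"dz":-0.8,"ax":0,"ay":0,"az":0},{"claw":-1,"dx":0,"dy":0,"dz":-1,"ax":0,"ay":0,"az":0},{"claw":-1,"dx":0,"dy":0,"dz":-0.8,"ax":0,"ay":0,"az":0},{"claw":-1,"dx":0,"dy":0,"dz":0,"ax":0,"ay":0,"az":0}]'
python3 -m crank '[{"claw":-1,"dx":0,"dy":0,"dz":0,"ax":0,"ay":0,"az":0}]'
python3 go.py .4325 -.0755 .2 83.8
python3 - <<'E'
from h import *
g=lambda c,b,z:cv2.resize(c['color'][b[1]:b[3],b[0]:b[2],::-1],None,fx=z,fy=z,interpolation=cv2.INTER_CUBIC)
s=cam('scene');w=cam('wrist')
W=np.zeros((600,800,3),np.uint8)
W[:,:400]=g(s,(260,190,340,310),5); W[:400,400:]=g(w,(260,150,380,250),4)[:,40:440]
cv2.imwrite('pics/m4.png',W)
h=cv2.cvtColor(w['color'],cv2.COLOR_RGB2HSV); m=cv2.inRange(h,(95,110,40),(125,255,255))
k,l,stt,ce=cv2.connectedComponentsWithStats(m)
for i in range(1,k):
    if stt[i,4]>60: print(stt[i],ce[i])
for z in(.125,.13,.135): print(proj(w,[.4325,-.0755,z]))
E
```

```text
time: 7.88
ee_pos: [0.4328, -0.0763, 0.1045]
eef_rot: [0.054, 0.999, 0.0, 0.0]
ft_force: [0.1, -0.8, -1.9]
width: 0.0648
grip_force: 4.1
time: 8.55
ee_pos: [0.4351, -0.0765, 0.199]
eef_rot: [0.055, 0.999, 0.001, 0.003]
ft_force: [0.6, 0.4, -0.6]
width: 0.0869
grip_force: 0.0
time: 8.63
ee_pos: [0.4336, -0.0762, 0.1956]
eef_rot: [0.054, 0.999, 0.0, 0.001]
ft_force: [-0.7, 0.1, 0.2]
width: 0.0871
grip_force: 0.0
t 8.6333 pos [ 0.4336 -0.0762  0.1956] yaw 83.76 tilt [ 2.9e-03  7.0e-04 -1.0e+00] w 0.08713573797863329 f [-0.7  0.1  0.2] j [-0.42 -0.09  0.47  2.    0.04  1.22  1.5 ]
tool shares [ 0.04  0.02 -0.15] az total -0.01
[311 187  16  47 600] [318.62666667 213.04333333]
[275 194  28  35 580] [288.63965517 210.50862069]
[336 194  27  34 579] [349.25388601 210.49395509]
[320.41119379 214.43869034]
[320.44783126 216.66158974]
[320.48604659 218.98013453]
```

View pics/m4.png

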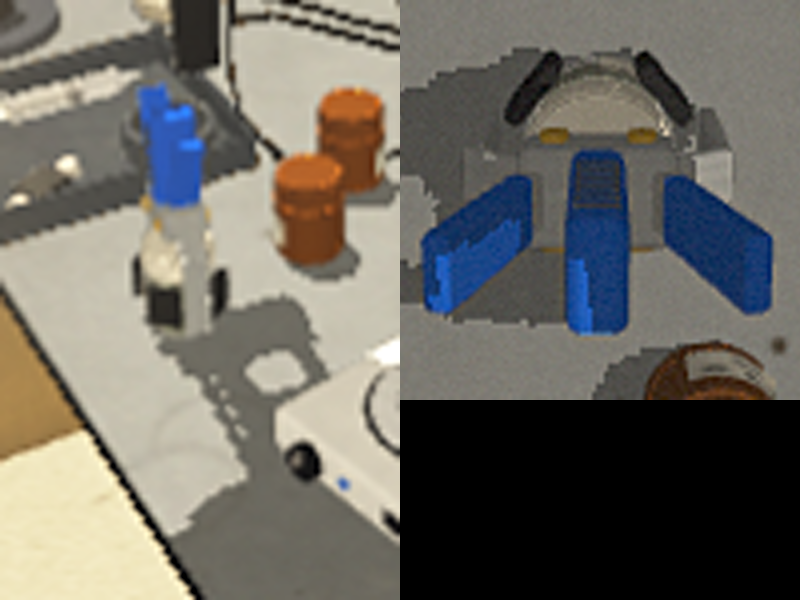

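The tongs grip the jar upright by themselves: in the wrist crop the jaws are against the cap at (530,90) and (665,90), and the stem top is centred near px (319,219). I'll turn 90° to pinch the stem along x.

```bash
R='' ; python3 -m crank '[{"claw":-1,"dx":0,"dy":0,"dz":0,"ax":0,"ay":0,"az":1},{"claw":-1,"dx":0,"dy":0,"dz":0,"ax":0,"ay":0,"az":1},{"claw":-1,"dx":0,"dy":0,"dz":0,"ax":0,"ay":0,"az":1},{"claw":-1,"dx":0,"dy":0,"dz":0,"ax":0,"ay":0,"az":1},{"claw":-1,"dx":0,"dy":0,"dz":0,"ax":0,"ay":0,"az":1},{"claw":-1,"dx":0,"dy":0,"dz":0,"ax":0,"ay":0,"az":1},{"claw":-1,"dx":0,"dy":0,"dz":0,"ax":0,"ay":0,"az":1},{"claw":-1,"dx":0,"dy":0,"dz":0,"ax":0,"ay":0,"az":1}]'
python3 -m crank '[{"claw":-1,"dx":0,"dy":0,"dz":0,"ax":0,"ay":0,"az":1},{"claw":-1,"dx":0,"dy":0,"dz":0,"ax":0,"ay":0,"az":1},{"claw":-1,"dx":0,"dy":0,"dz":0,"ax":0,"ay":0,"az":1},{"claw":-1,"dx":0,"dy":0,"dz":0,"ax":0,"ay":0,"az":1},{"claw":-1,"dx":0,"dy":0,"dz":0,"ax":0,"ay":0,"az":1},{"claw":-1,"dx":0,"dy":0,"dz":0,"ax":0,"ay":0,"az":1},{"claw":-1,"dx":0,"dy":0,"dz":0,"ax":0,"ay":0,"az":1},{"claw":-1,"dx":0,"dy":0,"dz":0,"ax":0,"ay":0,"az":0}]'
python3 -m crank '[{"claw":-1,"dx":0,"dy":0,"dz":0,"ax":0,"ay":0,"az":0}]'
python3 go.py .434 -.0766 .11 -6.2
python3 - <<'E'
from h import *
w=cam('wrist'); save(w,'w5.png')
h=cv2.cvtColor(w['color'],cv2.COLOR_RGB2HSV); m=cv2.inRange(h,(95,110,40),(125,255,255))
k,l,st,ce=cv2.connectedComponentsWithStats(m)
for i in range(1,k):
    if st[i,4]>60: print(st[i],ce[i],cv2.minAreaRect(np.argwhere(l==i)[:,::-1].astype(np.float32)))
print(proj(w,[.434,-.0766,.13]))
E
```

```text
time: 9.4
ee_pos: [0.4321, -0.0763, 0.1932]
eef_rot: [0.458, 0.889, -0.001, -0.001]
ft_force: [-0.0, -0.3, 0.6]
width: 0.087
grip_force: 0.0
time: 10.07
ee_pos: [0.4322, -0.0763, 0.1933]
eef_rot: [0.746, 0.666, -0.001, -0.001]
ft_force: [0.5, 0.3, -0.2]
width: 0.0874
grip_force: 0.0
time: 10.15
ee_pos: [0.4323, -0.0763, 0.1936]
eef_rot: [0.744, 0.669, -0.001, -0.001]
ft_force: [1.0, -0.5, 0.1]
width: 0.0869
grip_force: 0.0
t 10.15 pos [ 0.4323 -0.0763  0.1936] yaw -6.07 tilt [-1.7e-03 -1.0e-04 -1.0e+00] w 0.08686882880461311 f [ 1.  -0.5  0.1] j [-0.34 -0.08  0.4   2.    0.03  1.22 -0.06]
tool shares [-0.    0.06  2.79] az total 0.02
[309 175  22  12 233] [319.66523605 180.01716738] ((319.5, 180.5), (11.0, 21.0), 90.0)
[ 304  194   32   64 1567] [319.32673899 222.62220804] ((319.5, 225.5), (63.0, 31.0), 90.0)
[319.39511087 218.31769496]
```

View pics/w5.png

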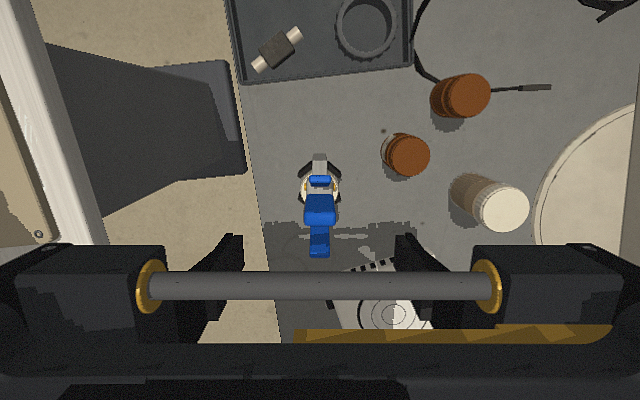

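The wrist view shows the stem at (319,218), centred between the fingers, with handles at (320,180) and (319,240). I'll descend and pinch.

```bash
python3 -m crank '[{"claw":-1,"dx":0,"dy":0.06,"dz":0.6,"ax":0,"ay":0,"az":0.02},{"claw":-1,"dx":0,"dy":0,"dz":0.7,"ax":0,"ay":0,"az":0},{"claw":-1,"dx":0,"dy":0,"dz":0.7,"ax":0,"ay":0,"az":0},{"claw":-1,"dx":0,"dy":0,"dz":0.5,"ax":0,"ay":0,"az":0},{"claw":-1,"dx":0,"dy":0,"dz":0.27,"ax":0,"ay":0,"az":0},{"claw":-1,"dx":0,"dy":0,"dz":0,"ax":0,"ay":0,"az":0},{"claw":-1,"dx":0,"dy":0,"dz":0,"ax":0,"ay":0,"az":0}]'
python3 go.py .434 -.0766 .11 -6.2
python3 -m crank '[{"claw":0,"dx":0,"dy":0,"dz":0,"ax":0,"ay":0,"az":0},{"claw":0.2,"dx":0,"dy":0,"dz":0,"ax":0,"ay":0,"az":0},{"claw":0.4,"dx":0,"dy":0,"dz":0,"ax":0,"ay":0,"az":0},{"claw":0.6,"dx":0,"dy":0,"dz":0,"ax":0,"ay":0,"az":0},{"claw":1,"dx":0,"dy":0,"dz":0,"ax":0,"ay":0,"az":0},{"claw":1,"dx":0,"dy":0,"dz":0,"ax":0,"ay":0,"az":0},{"claw":1,"dx":0,"dy":0,"dz":0,"ax":0,"ay":0,"az":0},{"claw":1,"dx":0,"dy":0,"dz":0,"ax":0,"ay":0,"az":0}]' 30
python3 -m crank '[{"claw":1,"dx":0,"dy":0,"dz":0,"ax":0,"ay":0,"az":0},{"claw":1,"dx":0,"dy":0,"dz":0,"ax":0,"ay":0,"az":0}]'
python3 go.py .434 -.0766 .11 -6.2
```

```text
time: 10.78
ee_pos: [0.4346, -0.0765, 0.1116]
eef_rot: [0.745, 0.667, -0.0, -0.0]
ft_force: [-0.1, -0.3, -0.1]
width: 0.0872
grip_force: 0.0
t 10.7833 pos [ 0.4346 -0.0765  0.1116] yaw -6.29 tilt [-4.e-04 -1.e-04 -1.e+00] w 0.08722085762013568 f [-0.1 -0.3 -0.1] j [-0.34  0.03  0.42  2.09 -0.01  1.03 -0.02]
tool shares [-0.01 -0.02  0.05] az total -0.02
time: 11.45
ee_pos: [0.4346, -0.0765, 0.1115]
eef_rot: [0.745, 0.667, 0.0, -0.0]
ft_force: [-0.0, -0.3, 0.5]
width: 0.0414
grip_force: 0.0
time: 11.62
ee_pos: [0.4346, -0.0765, 0.1114]
eef_rot: [0.745, 0.667, 0.0, -0.0]
ft_force: [-0.9, -0.4, 0.0]
width: 0.0281
grip_force: 0.0
t 11.6167 pos [ 0.4346 -0.0765  0.1114] yaw -6.37 tilt [ 0.e+00  1.e-04 -1.e+00] w 0.028120181905282104 f [-0.9 -0.4  0. ] j [-0.34  0.03  0.42  2.09 -0.01  1.02 -0.02]
tool shares [-0.01 -0.02  0.05] az total -0.03
```

```bash
python3 -m crank '[{"claw":1,"dx":0,"dy":0,"dz":0,"ax":0,"ay":0,"az":0},{"claw":1,"dx":0,"dy":0,"dz":0,"ax":0,"ay":0,"az":0},{"claw":1,"dx":0,"dy":0,"dz":0,"ax":0,"ay":0,"az":0},{"claw":1,"dx":0,"dy":0,"dz":0,"ax":0,"ay":0,"az":0}]' 35
python3 -m crank '[{"claw":1,"dx":0,"dy":0,"dz":-0.2,"ax":0,"ay":0,"az":0},{"claw":1,"dx":0,"dy":0,"dz":-0.4,"ax":0,"ay":0,"az":0},{"claw":1,"dx":0,"dy":0,"dz":-0.6,"ax":0,"ay":0,"az":0},{"claw":1,"dx":0,"dy":0,"dz":-0.7,"ax":0,"ay":0,"az":0},{"claw":1,"dx":0,"dy":0,"dz":-0.6,"ax":0,"ay":0,"az":0},{"claw":1,"dx":0,"dy":0,"dz":-0.3,"ax":0,"ay":0,"az":0},{"claw":1,"dx":0,"dy":0,"dz":0,"ax":0,"ay":0,"az":0},{"claw":1,"dx":0,"dy":0,"dz":0,"ax":0,"ay":0,"az":0}]'
python3 go.py .503 -.2374 .195 -6.2
python3 - <<'E'
from h import *
s=cam('scene'); save(s,'s6.png')
w=cam('wrist'); 
for c,b,n in((s,(230,150,370,330),'scene'),(w,(280,160,360,300),'wrist')):
    h=cv2.cvtColor(c['color'],cv2.COLOR_RGB2HSV); m=cv2.inRange(h,(95,110,40),(125,255,255)); m2=np.zeros_like(m); m2[b[1]:b[3],b[0]:b[2]]=m[b[1]:b[3],b[0]:b[2]]
    k,l,st,ce=cv2.connectedComponentsWithStats(m2)
    for i in range(1,k):
        if st[i,4]>20: print(n,st[i],ce[i])
# is jar gone from its place, seen under the tongs? print greenish/cream mask in scene
h=cv2.cvtColor(s['color'],cv2.COLOR_RGB2HSV)
m=cv2.inRange(h,(15,20,110),(40,110,255)); m[:, :270]=0; m[:,330:]=0; m[:190]=0; m[270:]=0
k,l,st,ce=cv2.connectedComponentsWithStats(m)
for i in range(1,k):
    if st[i,4]>25: print('cream',st[i],ce[i])
p=r.read_state()['ee_pos']
for z in(0,.052): print('jar proj at rest',proj(s,[.433,-.075,z]),'lifted',proj(s,[p[0],p[1],z+p[2]-.1114]))
E
```

```text
time: 11.95
ee_pos: [0.4345, -0.0765, 0.1114]
eef_rot: [0.745, 0.667, -0.0, -0.0]
ft_force: [-0.7, -0.4, -0.8]
width: 0.0236
grip_force: 35.0
time: 12.62
ee_pos: [0.4346, -0.0764, 0.1952]
eef_rot: [0.745, 0.667, 0.0, 0.0]
ft_force: [-0.1, -0.8, -2.7]
width: 0.0236
grip_force: 35.0
t 12.6167 pos [ 0.4346 -0.0764  0.1952] yaw -6.36 tilt [ 3.e-04  2.e-04 -1.e+00] w 0.023646564116815396 f [-0.1 -0.8 -2.7] j [-0.35 -0.07  0.4   1.99  0.03  1.22 -0.07]
tool shares [-5.08  2.86  0.  ] az total -0.03
scene [288 178  12  25 216] [293.43518519 191.16203704]
wrist [302 210  35  14 456] [318.94736842 216.6995614 ]
wrist [ 294  228   50   44 1876] [318.42004264 250.76918977]
cream [270 190  16  12 134] [276.82835821 194.64925373]
cream [ 270  190   60   80 3073] [298.35567849 232.51383013]
cream [317 263  13   7  51] [324.94117647 267.        ]
jar proj at rest [296.66974266 253.25126355] lifted [295.52863819 228.24885638]
jar proj at rest [295.61581648 237.70517243] lifted [294.40584293 211.29746745]
```

Run:
```python
from h import *
s=cam('scene')['color']
old=cv2.imread('pics/scene0.png')[:,:,::-1]
for y in range(196,262,3): print(y,s[y,290].tolist(),s[y,296].tolist(),'| start',old[y,296].tolist())
```

```text
196 [50, 85, 167] [45, 84, 169] | start [203, 197, 179]
199 [48, 90, 182] [44, 84, 169] | start [156, 146, 126]
202 [63, 99, 173] [67, 101, 166] | start [88, 85, 80]
205 [142, 136, 122] [161, 157, 142] | start [74, 72, 67]
208 [148, 131, 98] [162, 157, 143] | start [117, 116, 106]
211 [198, 184, 151] [161, 156, 142] | start [86, 84, 79]
214 [212, 200, 166] [163, 158, 144] | start [88, 87, 81]
217 [218, 206, 173] [159, 156, 142] | start [126, 123, 114]
220 [128, 122, 102] [161, 157, 142] | start [98, 96, 90]
223 [55, 52, 46] [163, 158, 145] | start [77, 75, 70]
226 [55, 52, 45] [163, 158, 144] | start [75, 74, 70]
229 [108, 104, 86] [161, 155, 141] | start [204, 198, 180]
232 [197, 192, 175] [194, 189, 173] | start [197, 192, 175]
235 [198, 193, 175] [201, 196, 179] | start [255, 255, 249]
238 [199, 195, 176] [199, 194, 176] | start [255, 254, 247]
241 [198, 194, 176] [198, 194, 176] | start [255, 254, 243]
244 [202, 197, 180] [203, 197, 180] | start [229, 217, 183]
247 [204, 199, 182] [205, 199, 181] | start [136, 130, 103]
250 [201, 195, 177] [200, 195, 179] | start [136, 131, 103]
253 [199, 194, 179] [201, 197, 180] | start [138, 133, 104]
256 [201, 197, 179] [177, 173, 157] | start [140, 136, 110]
259 [199, 195, 178] [109, 106, 96] | start [107, 105, 95]
```

The jar is lifted: in scene column 290 its cap is at rows 211–217, and bare table shows where it stood. The weight of about 2.7 N agrees. Next I'll carry it to the plate.

```bash
python3 -m crank '[{"claw":1,"dx":-0.4,"dy":0.22,"dz":0,"ax":0,"ay":0,"az":0},{"claw":1,"dx":-0.7,"dy":0.4,"dz":0,"ax":0,"ay":0,"az":0},{"claw":1,"dx":-0.8,"dy":0.45,"dz":0,"ax":0,"ay":0,"az":0},{"claw":1,"dx":-0.8,"dy":0.45,"dz":0,"ax":0,"ay":0,"az":0},{"claw":1,"dx":-0.8,"dy":0.45,"dz":0,"ax":0,"ay":0,"az":0},{"claw":1,"dx":-0.7,"dy":0.4,"dz":0,"ax":0,"ay":0,"az":0},{"claw":1,"dx":-0.5,"dy":0.28,"dz":0,"ax":0,"ay":0,"az":0},{"claw":1,"dx":-0.3,"dy":0.17,"dz":0,"ax":0,"ay":0,"az":0}]'
python3 -m crank '[{"claw":1,"dx":0,"dy":0,"dz":0,"ax":0,"ay":0,"az":0},{"claw":1,"dx":0,"dy":0,"dz":0,"ax":0,"ay":0,"az":0}]'
python3 go.py .504 -.238 .15 -6.2
```

```text
time: 13.43
ee_pos: [0.5018, -0.2369, 0.1942]
eef_rot: [0.746, 0.666, -0.001, -0.0]
ft_force: [0.4, 0.4, -1.7]
width: 0.0238
grip_force: 35.0
time: 13.6
ee_pos: [0.5016, -0.2346, 0.1946]
eef_rot: [0.745, 0.667, -0.001, -0.001]
ft_force: [0.1, 1.6, -1.1]
width: 0.0239
grip_force: 35.0
t 13.6 pos [ 0.5016 -0.2346  0.1946] yaw -6.4 tilt [-1.8e-03  4.0e-04 -1.0e+00] w 0.02390268270191189 f [ 0.1  1.6 -1.1] j [-0.15  0.22  0.58  1.73 -0.12  1.23  0.35]
tool shares [-0.11  0.1   1.49] az total -0.03
```

```bash
python3 -m crank '[{"claw":1,"dx":-0.11,"dy":0.1,"dz":0.2,"ax":0,"ay":0,"az":0},{"claw":1,"dx":0,"dy":0,"dz":0.4,"ax":0,"ay":0,"az":0},{"claw":1,"dx":0,"dy":0,"dz":0.4,"ax":0,"ay":0,"az":0},{"claw":1,"dx":0,"dy":0,"dz":0.3,"ax":0,"ay":0,"az":0},{"claw":1,"dx":0,"dy":0,"dz":0.15,"ax":0,"ay":0,"az":0},{"claw":1,"dx":0,"dy":0,"dz":0,"ax":0,"ay":0,"az":0},{"claw":1,"dx":0,"dy":0,"dz":0,"ax":0,"ay":0,"az":0}]'
python3 go.py .504 -.238 .1454 -6.2
python3 - <<'E'
from h import *
s=cam('scene');c=s['color']; p=r.read_state()['ee_pos']
for z in(0,.052): print(proj(s,[p[0]-.002,p[1]+.001,z+p[2]-.1114]))
u=int(proj(s,[p[0],p[1],.06])[0])
for y in range(240,284,2): print(y,[c[y,u+k].tolist() for k in(-5,-2,6)])
E
```

```text
time: 14.18
ee_pos: [0.5045, -0.2384, 0.1517]
eef_rot: [0.745, 0.667, -0.0, -0.0]
ft_force: [-0.8, -0.3, -2.0]
width: 0.0241
grip_force: 35.0
t 14.1833 pos [ 0.5045 -0.2384  0.1517] yaw -6.36 tilt [-5.e-04  2.e-04 -1.e+00] w 0.024068088890123733 f [-0.8 -0.3 -2. ] j [-0.13  0.27  0.57  1.77 -0.16  1.15  0.38]
tool shares [ 0.01 -0.02  0.21] az total -0.03
[350.24561564 267.92888009]
[350.67961011 250.85032689]
240 [[95, 119, 174], [23, 81, 183], [14, 73, 172]]
242 [[98, 107, 130], [48, 91, 176], [49, 88, 168]]
244 [[133, 129, 118], [150, 146, 128], [157, 151, 137]]
246 [[130, 124, 108], [147, 141, 124], [162, 159, 145]]
248 [[225, 210, 173], [151, 142, 121], [166, 163, 147]]
250 [[198, 184, 152], [146, 142, 131], [211, 207, 192]]
252 [[255, 255, 244], [199, 186, 155], [162, 158, 144]]
254 [[206, 192, 159], [203, 191, 158], [162, 157, 143]]
256 [[203, 190, 159], [236, 229, 194], [158, 155, 140]]
258 [[216, 204, 171], [226, 213, 179], [157, 153, 138]]
260 [[162, 155, 126], [199, 187, 155], [158, 153, 138]]
262 [[26, 25, 24], [65, 63, 51], [156, 152, 139]]
264 [[33, 32, 29], [32, 30, 29], [156, 152, 137]]
266 [[32, 30, 26], [32, 30, 28], [157, 153, 139]]
268 [[29, 29, 26], [32, 31, 29], [153, 149, 135]]
270 [[110, 106, 82], [49, 49, 39], [151, 145, 133]]
272 [[158, 152, 138], [183, 175, 155], [196, 189, 173]]
274 [[196, 188, 171], [187, 181, 165], [204, 196, 179]]
276 [[244, 241, 231], [209, 202, 184], [209, 201, 183]]
278 [[243, 239, 226], [184, 179, 162], [201, 194, 177]]
280 [[197, 189, 172], [207, 200, 181], [215, 207, 190]]
282 [[134, 127, 115], [191, 182, 167], [84, 80, 73]]
```

Still carried. Next is a gentle touch-down in small steps while I watch the force.

```bash
python3 -m crank '[{"claw":1,"dx":0,"dy":0,"dz":0.06,"ax":0,"ay":0,"az":0},{"claw":1,"dx":0,"dy":0,"dz":0.05,"ax":0,"ay":0,"az":0},{"claw":1,"dx":0,"dy":0,"dz":0.04,"ax":0,"ay":0,"az":0},{"claw":1,"dx":0,"dy":0,"dz":0,"ax":0,"ay":0,"az":0}]'
python3 -m crank '[{"claw":1,"dx":0,"dy":0,"dz":0.04,"ax":0,"ay":0,"az":0},{"claw":1,"dx":0,"dy":0,"dz":0,"ax":0,"ay":0,"az":0},{"claw":1,"dx":0,"dy":0,"dz":0,"ax":0,"ay":0,"az":0}]'
python3 -m crank '[{"claw":1,"dx":0,"dy":0,"dz":0.03,"ax":0,"ay":0,"az":0},{"claw":1,"dx":0,"dy":0,"dz":0,"ax":0,"ay":0,"az":0},{"claw":1,"dx":0,"dy":0,"dz":0,"ax":0,"ay":0,"az":0}]'
```

```text
time: 14.57
ee_pos: [0.5046, -0.2385, 0.1473]
eef_rot: [0.745, 0.667, 0.0, -0.0]
ft_force: [0.1, 0.1, -1.9]
width: 0.0236
grip_force: 35.0
time: 14.82
ee_pos: [0.5046, -0.2385, 0.1462]
eef_rot: [0.745, 0.667, 0.0, -0.0]
ft_force: [-0.7, 0.1, -1.8]
width: 0.0234
grip_force: 35.0
time: 15.07
ee_pos: [0.5047, -0.2386, 0.1454]
eef_rot: [0.745, 0.667, 0.0, 0.0]
ft_force: [0.8, 0.5, -1.2]
width: 0.0237
grip_force: 35.0
```

```bash
Z='' ; python3 -m crank '[{"claw":1,"dx":0,"dy":0,"dz":0.02,"ax":0,"ay":0,"az":0},{"claw":1,"dx":0,"dy":0,"dz":0,"ax":0,"ay":0,"az":0},{"claw":1,"dx":0,"dy":0,"dz":0,"ax":0,"ay":0,"az":0}]'
python3 -m crank '[{"claw":1,"dx":0,"dy":0,"dz":0.02,"ax":0,"ay":0,"az":0},{"claw":1,"dx":0,"dy":0,"dz":0,"ax":0,"ay":0,"az":0},{"claw":1,"dx":0,"dy":0,"dz":0,"ax":0,"ay":0,"az":0}]'
```

```text
time: 15.32
ee_pos: [0.5048, -0.2386, 0.1451]
eef_rot: [0.745, 0.667, 0.0, 0.0]
ft_force: [-1.6, 0.6, 5.3]
width: 0.0235
grip_force: 35.0
time: 15.57
ee_pos: [0.5048, -0.2387, 0.1446]
eef_rot: [0.745, 0.667, 0.0, 0.0]
ft_force: [-1.0, 0.5, 4.7]
width: 0.024
grip_force: 35.0
```

In contact at about 5 N. I'll release slowly and retreat straight up.

```bash
python3 -m crank '[{"claw":0.4,"dx":0,"dy":0,"dz":0,"ax":0,"ay":0,"az":0},{"claw":0.3,"dx":0,"dy":0,"dz":0,"ax":0,"ay":0,"az":0},{"claw":0.1,"dx":0,"dy":0,"dz":0,"ax":0,"ay":0,"az":0},{"claw":-0.3,"dx":0,"dy":0,"dz":0,"ax":0,"ay":0,"az":0},{"claw":-1,"dx":0,"dy":0,"dz":0,"ax":0,"ay":0,"az":0},{"claw":-1,"dx":0,"dy":0,"dz":0,"ax":0,"ay":0,"az":0},{"claw":-1,"dx":0,"dy":0,"dz":0,"ax":0,"ay":0,"az":0},{"claw":-1,"dx":0,"dy":0,"dz":0,"ax":0,"ay":0,"az":0}]'
python3 -m crank '[{"claw":-1,"dx":0,"dy":0,"dz":-0.3,"ax":0,"ay":0,"az":0},{"claw":-1,"dx":0,"dy":0,"dz":-0.6,"ax":0,"ay":0,"az":0},{"claw":-1,"dx":0,"dy":0,"dz":-0.8,"ax":0,"ay":0,"az":0},{"claw":-1,"dx":0,"dy":0,"dz":-0.8,"ax":0,"ay":0,"az":0},{"claw":-1,"dx":0,"dy":0,"dz":-0.6,"ax":0,"ay":0,"az":0},{"claw":-1,"dx":0,"dy":0,"dz":-0.3,"ax":0,"ay":0,"az":0},{"claw":-1,"dx":0,"dy":0,"dz":0,"ax":0,"ay":0,"az":0},{"claw":-1,"dx":0,"dy":0,"dz":0,"ax":0,"ay":0,"az":0}]'
python3 - <<'E'
from h import *
s=cam('scene'); w=cam('wrist')
for c,b,n in((s,(300,190,400,330),'scene'),(w,(260,120,380,300),'wrist')):
    h=cv2.cvtColor(c['color'],cv2.COLOR_RGB2HSV); m=cv2.inRange(h,(95,110,40),(125,255,255)); m2=np.zeros_like(m); m2[b[1]:b[3],b[0]:b[2]]=m[b[1]:b[3],b[0]:b[2]]
    k,l,st,ce=cv2.connectedComponentsWithStats(m2)
    for i in range(1,k):
        if st[i,4]>20: print(n,st[i],ce[i])
print(proj(w,[.5047,-.2386,.164]),proj(s,[.5047,-.2386,.164]),proj(s,[.5047,-.2386,.034]),proj(s,[.503,-.2374,.086]))
c=s['color']
for y in range(236,286,2): print(y,[c[y,350+k].tolist() for k in(-5,-2,6)])
# others unchanged?
old=cv2.imread('pics/scene0.png')[:,:,::-1]; d=cv2.absdiff(old,c).max(2)
for n,(u,v) in dict(tall=(356,230),br1=(322,233),br2=(330,218),dish=(293,188),meter=(443,287)).items(): print(n,np.median(d[v-5:v+6,u-5:u+6]))
E
```

```text
time: 16.23
ee_pos: [0.5047, -0.2385, 0.1441]
eef_rot: [0.745, 0.667, 0.0, -0.0]
ft_force: [-1.3, 0.5, 0.1]
width: 0.0624
grip_force: 0.0
time: 16.9
ee_pos: [0.5046, -0.2385, 0.2459]
eef_rot: [0.745, 0.667, 0.0, -0.0]
ft_force: [0.5, 0.6, -0.2]
width: 0.0869
grip_force: 0.0
scene [343 218  18  29 321] [351.03426791 232.97196262]
wrist [310 170  20  12 210] [319.4047619  175.71428571]
wrist [ 305  189   30   59 1338] [319.16591928 215.42974589]
[317.65276945 211.04322015] [352.26788569 225.68096026] [351.08093814 270.07339981] [350.65350201 253.07061364]
236 [[66, 99, 165], [27, 78, 173], [21, 75, 169]]
238 [[142, 148, 162], [28, 80, 175], [20, 76, 170]]
240 [[231, 223, 203], [27, 79, 175], [21, 76, 170]]
242 [[225, 227, 221], [22, 79, 181], [20, 75, 170]]
244 [[199, 171, 127], [15, 77, 182], [14, 71, 169]]
246 [[157, 139, 103], [190, 190, 187], [124, 132, 140]]
248 [[141, 139, 127], [163, 156, 137], [162, 158, 143]]
250 [[223, 210, 179], [194, 151, 56], [160, 157, 143]]
252 [[241, 233, 200], [158, 151, 130], [162, 157, 144]]
254 [[255, 254, 240], [203, 190, 158], [160, 156, 142]]
256
[... 153 characters left out ...]
 153, 139]]
262 [[161, 157, 126], [203, 192, 160], [157, 153, 139]]
264 [[39, 37, 34], [75, 73, 60], [157, 154, 139]]
266 [[29, 28, 26], [31, 30, 28], [156, 152, 139]]
268 [[29, 28, 26], [33, 32, 29], [156, 152, 139]]
270 [[25, 25, 23], [32, 30, 28], [155, 151, 137]]
272 [[134, 128, 107], [51, 50, 40], [153, 150, 137]]
274 [[232, 226, 207], [183, 175, 156], [188, 182, 164]]
276 [[227, 223, 202], [205, 198, 181], [197, 190, 172]]
278 [[255, 255, 255], [191, 184, 167], [199, 193, 176]]
280 [[255, 255, 255], [255, 255, 255], [201, 194, 176]]
282 [[104, 98, 85], [198, 189, 172], [118, 112, 100]]
284 [[255, 255, 255], [255, 255, 255], [255, 255, 255]]
tall 135.0
br1 1.0
br2 1.0
dish 1.0
meter 1.0
```

The tongs stand upright on the plate, with the cap at scene rows 252–262 and the jaws below it. The gripper is clear. The only scene difference is at the tall jar (356,230), where the tongs now block the view. Handing in.

```bash
python3 -c "from bench import r; print(r.close_job())"
```

```text
the job is handed in; nothing more can be done
None
```

The job is handed in at about 17 s: by the camera pixel and force readings, the sample jar stands upright near the centre of the cold plate with the tongs clipped on it, the gripper never touched it, and the brown jars, dish and meter are unmoved; the tall jar was hidden behind the tongs in the last check, though the arm never went near it.

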